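# Seat the card stand and hold the spring clip open around its card

## Robot

A 6-joint arm with a two-finger parallel gripper is mounted at the origin on a cart in front of the work surface, level with it; the furniture and walls round the work are solid. World frame = base frame: x ahead of the robot, y to its left, z up, the work surface at z = 0. Lengths are in m, angles in rad, forces in N, time in s.
With the tool pointing down it reaches from about 0.425 to 0.95 m from the base axis. Payload 3.5 kg.
Tool frame: the origin (TCP) lies midway between the tips of the shut fingers; the grasp point (between the pads) lies 19 mm behind it; y points along the fingers, x is the direction in which the jaws open and shut, and the axes are right-handed (so a half turn about y gives the same grasp; the last joint's range is limited). The gripper opens to 85 mm and grips with 20 to 120 N. Pads are 22 mm wide; open, the fingers measure 114 mm over their backs; the gripper's body (76 mm by 85 mm) begins 54 mm behind the grasp point. The pads swing forward as they close: fully open they stand 13 mm farther back than shut.
Start: joints at [-1.372, 0.286, 1.577, -0, 1.279, -0.15], TCP at [0.231, -0.634, 0.231] pointing down, gripper open.
Joint ranges: [-2.77, 2.77], [-0.9, 2.22], [0.21, 2.48], [-1.53, 4.67], [0.24, 2.81], [-2.84, 2.84]. Speed limits (rad/s): [2.79, 2.79, 3.14, 3.14, 3.14, 3.14].

## Interface

Orientations are given as a rotation vector (axis times angle).
In Python, from plant import read_state, grab_frame, close_job gives the robot as it stands.
- The arm moves only by the tool arm_command, never from a script. Its argument "deltas" is one flat list of numbers, 4 for each row, row after row: the shift along the tool's x, y, z in cm, then the turn about the tool's y in degrees. A call has 1 to 5 rows; each row is the pose to reach, as a shift and turn from the pose commanded when the call began, along the tool's axes at that moment; what a row does not reach only later rows make up. A row lasts 1/12 s, in which the tool goes at most 41.7 mm and 7.16 degrees, less where a joint would pass 70% of its speed; a pose out of reach is approached as far as the arm can. A call with a gripper value outside its range is refused whole. "jaw" is the opening in per cent of the stroke, from 0 (shut) to 100 (fully open), set as the call begins (left out, the last holds). The fingers move at their own pace and stop on an object; "squeeze" is the grip in N (left out, the last holds). Time passes only in rows, so rows that repeat a pose let the fingers close. It gives the time, the measured TCP pose, the force and the opening at its end, in the units of the state.
- read_state(): the state, without advancing time (a new reading comes with each control period).
- grab_frame(name): name is "side" or "top" or "wrist"; returns a dict with "color" (420x560x3 uint8, red, green, blue), "depth" (420x560 float32, m along the optical axis (not along the pixel's ray), 0 where there is no reading), "K" (3x3 intrinsics, pixels), "xyz" and "attitude" of the camera in the world; the wrist camera has in their place "hand_eye" (4x4, takes a point from camera to tool coordinates, whose origin is the TCP and whose axes are the tool frame's). Camera axes: x right, y down, z forward; pixel columns grow to the right and rows downward; lengths in m; the calibration is good to about 2 mm. A picture is of the moment at which its call begins: read the wrist's pose just before it.
- close_job(): hands the job in, once; it reports no verdict.
The state is a dict: "t": time; "joints": joint angles; "qvel": joint speeds; "joint_torque": joint torques, N m; "eef_pos": TCP position; "ee_rot": TCP orientation; "contact_force": force on the tool from outside, world axes, zero at the start; "moment": the same for the moment, N m; "width": opening from 0.0 (shut) to 1.0 (fully open).
Only numpy, scipy, OpenCV 4.12 (cv2) and the standard library are available. Lean on these libraries where they do the work, as an engineer would, in place of code of your own. Each camera call takes 0.05 s, during which the arm holds its last target. There are 200 camera calls.

## Task

Lower the card stand over the two pins of the steel base until its foot rests flush on the plate, and let go of it. Then pick up the big spring clip by its handles, squeeze it fully open in the air away from the card, and bring it level and in line with the card so that its jaws gape around the card's free upright edge at about mid-height, well over the edge but touching the card nowhere; the program finishes while still holding the clip open there, so that a ticket could be slipped in. Leave everything else on the counter where it is.

Things in the scene. Friction and masses are not known exactly. Their poses are not given: they have to be found in the camera images.
- base: Fixed steel locating base: plate 130 (its x) by 76 (y) by 8 mm on the counter, with two upright round-tipped pins, 10 mm in diameter, rising 18 mm above the plate at (+42, +18) and (-42, -18) mm. Origin: centre of the plate's underside; plate top at z = 8 mm.
- stand: Loose card stand, about 0.2 kg: plywood foot 120 (its x) by 66 (y) by 10 mm with two 13 mm through holes at (+42, +18) and (-42, -18) mm; a 22 by 22 mm wooden post on the foot's centre, up to z = 114 mm, to grip it by (across y, from above); a white card that sticks out from the post along -x. Origin: centre of the foot's underside. Seated, it lies 8 mm above the base's origin at the base's yaw.
- card_edge (a point): Middle of the card's free upright edge, at (-78, 0, 67.5) mm in the stand's frame, axes as the stand's. The stiff card is 5 mm thick (y), stands upright like a flag from x = -11 (post) to x = -78 mm, z = 35 to 100 mm.
- clip: Big grey spring clip (peg type), 55 g, lying on its side, 24 mm high: two levers on a pivot. Origin: on the pivot axis at the underside; z along that axis (up), x along the middle line to the mouth. Flat jaws reach to x = +50 mm. Handles reach back to x = -57 mm; shut, they splay 0.32 rad each and are 42 mm apart over their outer faces at x = -38 mm, a good place to squeeze (across y).
- clip_mouth (a point): Point between the jaws at (28, 0, 12) mm in the clip's frame, axes as the clip's: where the card's edge should end up. Fully open, the jaws gape about 21 mm here and 33 mm at the tips, and the parallel handles measure about 16 mm over their outer faces.
- clip_left (a joint): Opening angle of the clip's left (+y) lever: 0 shut, 0.32 rad fully open, at a stop. The right lever opens as much. Squeezing the handles together opens the jaws: about 5 N to start, 9 N for fully open at x = -38 mm; they spring shut when let go.
- tape_measure: Bystander, to be left where it is: round pink tape measure, 56 mm, 21 tall (mm). Origin: centre of its underside.
- tag_roll_1: Bystander, to be left where it is: small roll of laundry tags, 44 mm, 26 tall (mm). Origin: centre of its underside.
- drop_bottle_1: Bystander, to be left where it is: small white dropper bottle, 32 mm, 90 tall (mm). Origin: centre of its underside.
- pin_tin: Bystander, to be left where it is: round pin tin, 50 mm, 24 tall (mm). Origin: centre of its underside.
- calculator: Bystander, to be left where it is: pocket calculator, 96x60x14 (mm). Origin: centre of its underside.
- service_bell: Bystander, to be left where it is: counter bell, 86 mm, 54 tall (mm). Origin: centre of its underside.
- drop_bottle_0: Bystander, to be left where it is: small brown dropper bottle, 32 mm, 90 tall (mm). Origin: centre of its underside.
Not all that is in view belongs to the job. Of the things that look like the stand, the largest one is meant. Leave any green look-alike of the base alone.

How it is judged:
On the way, in this order (a step that is already met when the one before it is completed fails the run):
1. the stand rests flush on the base, both pins through its holes, let go of, with the clip still on the counter (z of stand in the frame of base between 0.006 and 0.0105 m and horizontal distance between stand and base below 0.004 m and angle between stand's own z axis and vertical below 0.03 rad and angle between the x axis of stand and the x axis of base, either way round below 0.08 rad and contact force between the fingers and stand below 0.3 N and height (world z) of clip below 0.015 m), for 0.2 s.
2. the clip is squeezed open and lifted clear of the counter, away from the card (value of joint clip_left above 0.22 rad and height (world z) of clip above 0.02 m and horizontal distance between clip_mouth and card_edge above 0.035 m and contact force between clip and stand below 0.3 N), for 0.2 s.
At the end, for the whole second after the job is handed in: Stand flush on the base (2.5 mm, 4 mm off centre). Robot holds the clip open (over 0.25 rad), still, level (0.2 rad), in line with the card (0.3 rad), touching no part of the stand; card edge 6 to 42 mm ahead of the pivot, within 9 mm of the middle line, 23 mm of mid-height (z of stand in the frame of base between 0.006 and 0.0105 m and horizontal distance between stand and base below 0.004 m and angle between stand's own z axis and vertical below 0.03 rad and angle between the x axis of stand and the x axis of base, either way round below 0.08 rad and value of joint clip_left above 0.25 rad and x of card_edge in the frame of clip between 0.006 and 0.042 m and y of card_edge in the frame of clip between -0.009 and 0.009 m and z of card_edge in the frame of clip between -0.011 and 0.035 m and angle between the x axis of clip and the x axis of stand, either way round below 0.3 rad and angle between clip's own z axis and vertical below 0.2 rad and contact force between the fingers and clip above 2 N and contact force between each of clip, the fingers and stand below 0.3 N and linear speed of clip below 0.03 m/s); the arm keeps its last pose, push and grip.
It fails at once if a bystander is pushed more than 30 mm from its place (distance of any of tape_measure, tag_roll_1, drop_bottle_1, pin_tin, calculator, service_bell, drop_bottle_0 from where it was at the start of the episode above 0.03 m).
It also fails if it takes over 53 s, if anything falls off the work surface, if the arm or the gripper's body presses on something with over 40 N, if the wrist force passes 120 N, or if a joint passes its speed limit or range.

## Working session

There is one attempt and no reset: what is moved stays moved. The work goes in short steps, Python scripts to look and compute and a tool call to move; the robot and the scene stay as the last step left them, time stands still between calls to the robot, and variables do not carry over. Pictures are saved under pics/ and viewed, about 8 in all and at most 12, crops included, and the job is handed in when it is done.

Besides the shell and the picture viewer there is one more tool, called after "Call:" as name(argument=value, ...) on one line, values as JSON. arm_command: Moves the arm, as the interface text tells. Its arguments: {"type":"object","properties":{"deltas":{"type":"array"},"jaw":{"type":"number"},"squeeze":{"type":"number"}},"required":["deltas"]}

```bash
ls; mkdir -p pics; cat > h.py <<'E'
import numpy as np, cv2
from scipy.spatial.transform import Rotation as R
from plant import read_state, grab_frame, close_job
def cloud(n):
    s=read_state(); f=grab_frame(n); d=f["depth"]; K=np.array(f["K"])
    v,u=np.mgrid[:d.shape[0],:d.shape[1]]
    P=np.stack([(u-K[0,2])/K[0,0]*d,(v-K[1,2])/K[1,1]*d,d],-1)
    if "hand_eye" in f:
        H=np.array(f["hand_eye"]); P=P@H[:3,:3].T+H[:3,3]
        P=P@R.from_rotvec(s["ee_rot"]).as_matrix().T+np.array(s["eef_pos"])
    else:
        a=np.array(f["attitude"]); M=a if a.shape==(3,3) else R.from_rotvec(a).as_matrix()
        P=P@M.T+np.array(f["xyz"])
    P[d==0]=np.nan
    return f,P,s
def save(f,n,s=1): cv2.imwrite("pics/"+n,cv2.resize(f["color"][...,::-1],None,fx=s,fy=s,interpolation=cv2.INTER_CUBIC) if s!=1 else f["color"][...,::-1])
E
python3 - <<'E'
from h import *
s=read_state(); print({k:np.round(v,3) for k,v in s.items()})
f,P,_=cloud("top"); print(f["K"],f["xyz"],f["attitude"]); save(f,"top.png",1.4)
for q in [(100,100),(100,450),(300,100),(300,450),(210,280)]: print(q,P[q].round(3))
np.save("top.npy",P); np.save("topc.npy",f["color"])
f,P,_=cloud("side"); save(f,"side.png",1.4); np.save("side.npy",P); np.save("sidec.npy",f["color"])
E
```

```text
pics
{'t': np.float64(0.0), 'joints': array([-1.372,  0.287,  1.578,  0.   ,  1.279, -0.15 ]), 'qvel': array([ 0.   ,  0.001, -0.   , -0.001, -0.001,  0.   ]), 'joint_torque': array([ 1.0000e-03, -4.0597e+01, -2.9263e+01, -0.0000e+00,  6.0000e-03,
        0.0000e+00]), 'eef_pos': array([ 0.231, -0.634,  0.23 ]), 'ee_rot': array([-1.353,  0.95 , -0.947]), 'contact_force': array([-0.77 ,  0.624,  0.85 ]), 'moment': array([-0.004,  0.021,  0.033]), 'width': np.float64(0.998)}
[[385.77391248   0.         276.16865494]
 [  0.         385.77391248 204.55258851]
 [  0.           0.           1.        ]] [ 0.43755047 -0.06782223  1.08248947] [-2.13770912  2.13465098 -0.16599251]
(100, 100) [ 0.927  0.463 -0.   ]
(100, 450) [ 0.926 -0.578 -0.   ]
(300, 100) [0.347 0.419 0.001]
(300, 450) [ 0.349 -0.537  0.002]
(210, 280) [ 0.597 -0.074 -0.002]
```

View pics/top.png

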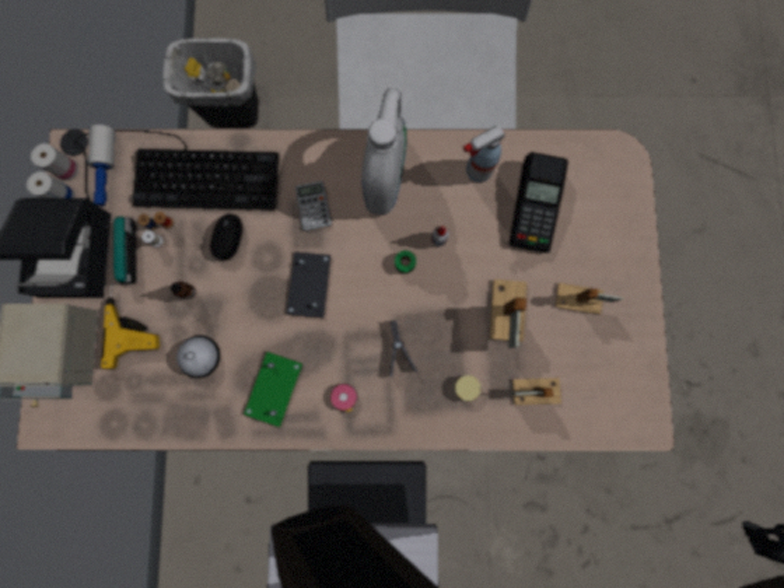

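View pics/side.png

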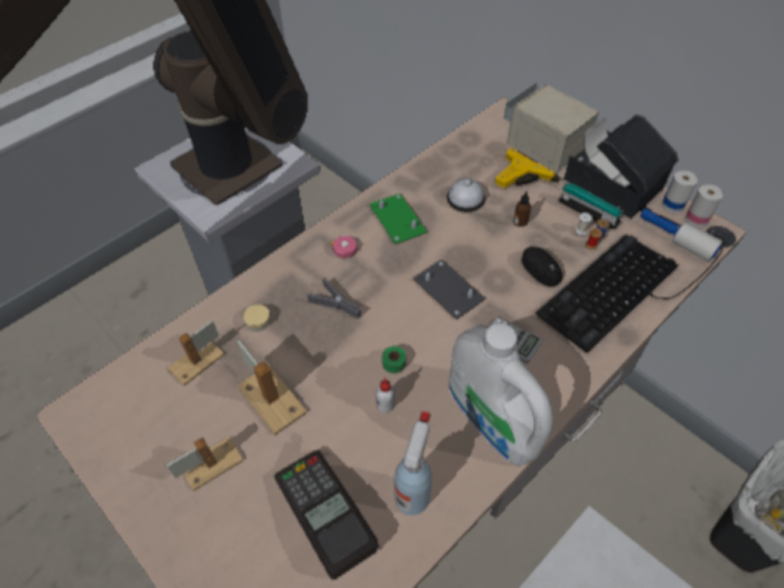

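The top view (1.4x) shows the large stand at (508,313), the grey base at (308,285), the clip at (400,345) and the green decoy base at (272,388). The side view shows the stand's card pointing toward the robot, with the clip at (335,300), its handles splayed to the left and its jaws to the lower right.

```bash
python3 - <<'E'
from h import *
P=np.load("top.npy");C=np.load("topc.npy")
def reg(name,u0,v0,u1,v1,zl,zh):
    u0,v0,u1,v1=[int(a/1.4) for a in (u0,v0,u1,v1)]
    p=P[v0:v1,u0:u1].reshape(-1,3); m=(p[:,2]>zl)&(p[:,2]<zh); p=p[m]
    (c,sz,a)=cv2.minAreaRect(p[:,:2].astype(np.float32)*1000)
    print(name,len(p),"rect",np.round(c,1),np.round(sz,1),round(a,1),"z",np.median(p[:,2]).round(4))
reg("base",280,245,338,325,.005,.012)
reg("foot",480,275,535,352,.006,.016)
reg("posttop",480,275,540,355,.105,.125)
reg("card",480,275,540,355,.085,.103)
reg("clip",375,310,430,385,.015,.035)
s=read_state();print(R.from_rotvec(s["ee_rot"]).as_matrix().round(3))
# crops of top
crop=np.hstack([C[215:275,255:315],C[175:235,190:250],C[190:255,335:395][:60]])[...,::-1]
cv2.imwrite("pics/crop.png",cv2.resize(crop,None,fx=4.4,fy=4.4,interpolation=cv2.INTER_CUBIC))
f=grab_frame("wrist");print(np.array(f["hand_eye"]).round(3),f["K"][0])
E
```

```text
base 1099 rect [610.   98.2] [143.6 107.4] 0.5 z 0.0082
foot 686 rect [ 564.1 -305.8] [ 67.4 120.3] 84.3 z 0.01
posttop 76 rect [ 563.9 -305.8] [21.8 21.5] 78.9 z 0.1116
card 99 rect [ 530.6 -303. ] [86.9 16. ] 1.5 z 0.0991
clip 170 rect [488.3 -95.3] [108.5  49. ] 0.0 z 0.0237
[[ 0.342 -0.     0.94 ]
 [-0.94   0.002  0.342]
 [-0.002 -1.     0.   ]]
[[ 1.     0.001  0.001  0.001]
 [-0.001 -0.264  0.965 -0.143]
 [ 0.001 -0.965 -0.264  0.066]
 [ 0.     0.     0.     1.   ]] [297.68854623   0.         283.03204138]
```

View pics/crop.png

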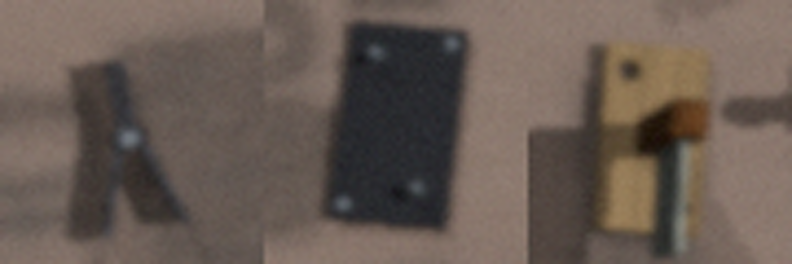

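Call:
arm_command(deltas=[-1.8, 0, 3.5, 5.2, -3.6, 0, 7, 10.4, -5.4, 0, 10.5, 15.6, -7.2, 0, 14, 20.8, -9, 0, 17.5, 26], jaw=100)

```text
t: 0.57
eef_pos: [0.3652, -0.4883, 0.2309]
ee_rot: [-1.155, 1.29, -1.289]
contact_force: [0.6, 0.0, 0.2]
width: 1.002
```

Call:
arm_command(deltas=[-3.2, 0, 2.4, 0, -6.4, 0, 4.8, 0, -9.6, 0, 7.2, 0, -12.8, 0, 9.6, 0, -16, 0, 12, 0])

```text
t: 0.98
eef_pos: [0.5014, -0.3416, 0.2311]
ee_rot: [-1.158, 1.287, -1.286]
contact_force: [0.3, -1.6, -0.1]
width: 1.005
```

```bash
cat >> h.py <<'E'
def yaw(s):
    z=R.from_rotvec(s["ee_rot"]).as_matrix()[:,2]; return np.degrees(np.arctan2(z[1],z[0]))
def to(x,y,z,th):
    """tool deltas cm/deg from measured pose to the world target"""
    s=read_state(); M=R.from_rotvec(s["ee_rot"]).as_matrix()
    d=M.T@(np.array([x,y,z])-s["eef_pos"])*100
    print("t",round(float(s["t"]),2),"pos",np.round(s["eef_pos"],4),"yaw",round(yaw(s),2),"F",np.round(s["contact_force"],1),"w",round(float(s["width"]),3))
    print("delta",d.round(2),"turn",round(yaw(s)-th,2),"rows",np.ceil(np.linalg.norm(d)/4))
E
python3 - <<'E'
from h import *
to(.53,-.31,.23,-6)
f,P,s=cloud("wrist"); save(f,"w1.png"); np.save("w1.npy",P)
E
```

```text
t 0.98 pos [ 0.5014 -0.3416  0.2311] yaw -6.02 F [ 0.3 -1.6 -0.1] w 1.005
delta [-3.44  0.11  2.51] turn -0.02 rows 2.0
```

View pics/w1.png

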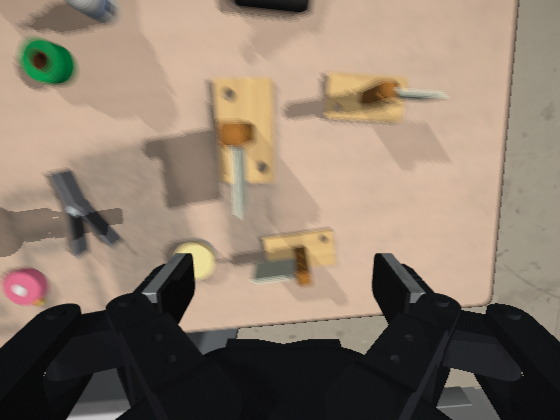

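The wrist view shows the stand at (240,130), with its post top at (236,132) and its card running down to (238,215). The clip is at (80,210) and the small decoy stands are to the right and below.

```bash
cat >> h.py <<'E'
def rect(P,box,zl,zh,name=""):
    u0,v0,u1,v1=box; p=P[v0:v1,u0:u1].reshape(-1,3); p=p[(p[:,2]>zl)&(p[:,2]<zh)]
    c,sz,a=cv2.minAreaRect(p[:,:2].astype(np.float32)*1000)
    if sz[0]<sz[1]: sz=sz[::-1]; a+=90
    a=(a+90)%180-90
    q=p[:,:2]-p[:,:2].mean(0); w,v=np.linalg.eigh(q.T@q); pa=np.degrees(np.arctan2(v[1,1],v[0,1])); pa=(pa+90)%180-90
    print(name,len(p),"c",np.round(c,1),np.round(sz,1),"ang",round(a,2),"pca",pa.round(2),"mean",(p.mean(0)*1000).round(1),"z95",(np.percentile(p[:,2],95)*1000).round(1))
    return p
E
python3 - <<'E'
from h import *
P=np.load("w1.npy")
rect(P,(195,70,285,195),.007,.013,"foot")
rect(P,(195,100,280,225),.106,.118,"posttop")
rect(P,(200,145,260,225),.04,.101,"card")
rect(P,(40,160,130,260),.018,.032,"clip")
to(.564,-.306,.18,-6)
E
```

```text
foot 4303 c [ 562.9 -308.2] [120.2  66.3] ang -5.3 pca -3.15 mean [ 570.8 -312.1   10.5] z95 11.9
posttop 655 c [ 562.8 -308.3] [22.  21.9] ang -5.93 pca 77.13 mean [ 563.4 -308.9  112.3] z95 115.2
card 751 c [ 521.3 -304.7] [70.3 12.9] ang -12.36 pca -5.89 mean [ 519.4 -305.8   83.5] z95 100.8
clip 1236 c [488.5 -88.1] [107.1  54.1] ang 11.46 pca 10.8 mean [488.6 -89.8  23.1] z95 25.4
t 1.03 pos [ 0.5056 -0.3361  0.2311] yaw -5.74 F [ 0.4  3.5 -0.1] w 1.001
delta [-3.55  5.14  5.5 ] turn 0.26 rows 3.0
```

Call:
arm_command(deltas=[-1.5, 1, 2, 0, -3, 2.5, 4, 0, -4.2, 4.5, 5.8, 0, -4.2, 4.5, 5.8, 0, -4.2, 4.5, 5.8, 0])

```text
t: 1.45
eef_pos: [0.5621, -0.3065, 0.184]
ee_rot: [-1.16, 1.289, -1.281]
contact_force: [0.3, -0.1, -0.5]
width: 1.001
```

Call:
arm_command(deltas=[0, 0, 0, 0, 0, 0, 0, 0])

```text
t: 1.62
eef_pos: [0.5624, -0.3088, 0.1875]
ee_rot: [-1.157, 1.285, -1.288]
contact_force: [-0.4, -0.5, 0.3]
width: 1.005
```

```bash
python3 - <<'E'
from h import *
to(.563,-.3075,.082,-5.6)
f,P,s=cloud("wrist"); save(f,"w2.png"); np.save("w2.npy",P)
for h in [(.007,.013),(.106,.118),(.05,.101)]: 
  try: rect(P,(150,0,410,400),*h)
  except Exception as e: print(e)
to(.563,-.3075,.082,-5.6)
E
```

```text
t 1.62 pos [ 0.5624 -0.3088  0.1875] yaw -6.07 F [-0.4 -0.5  0.3] w 1.005
delta [-0.15 10.55  0.04] turn -0.47 rows 3.0
 8583 c [ 536.5 -345.7] [298.5 204.1] ang -16.94 pca 3.17 mean [ 541.2 -343.3    9.6] z95 11.7
 766 c [ 563.1 -307.8] [22.5 21.3] ang -5.66 pca -40.65 mean [ 564.6 -308.2  112.3] z95 115.2
 1144 c [ 489.3 -332. ] [173.2  66. ] ang 1.67 pca 14.91 mean [ 481.7 -326.    76.4] z95 100.7
t 1.67 pos [ 0.5624 -0.3089  0.1878] yaw -6.09 F [-0.7 -0.1  0.3] w 1.002
delta [-0.16 10.58  0.03] turn -0.49 rows 3.0
```

View pics/w2.png

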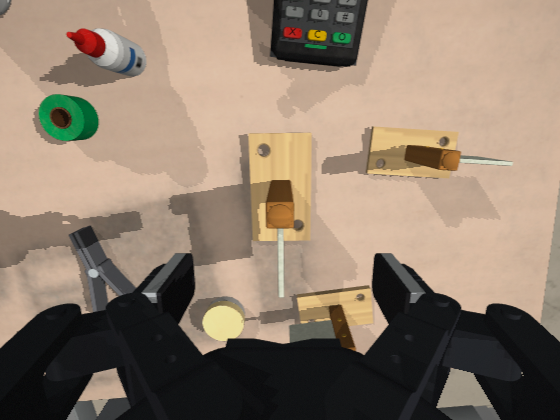

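The post at (280,205) is centred between the fingers and nothing is within reach of them. I'll go down and grip.

Call:
arm_command(deltas=[-0.1, 3.4, 0, -0.4, -0.1, 6.8, 0, -0.4, -0.1, 9.5, 0, -0.4, -0.1, 10.3, 0, -0.4, -0.1, 10.3, 0, -0.4])

```text
t: 2.08
eef_pos: [0.5608, -0.3063, 0.081]
ee_rot: [-1.162, 1.286, -1.278]
contact_force: [-0.5, -1.2, 0.2]
width: 1.001
```

Call:
arm_command(deltas=[0, 0, 0, 0, 0, 0, 0, 0, 0, 0, 0, 0, 0, 0, 0, 0, 0, 0, 0, 0], jaw=0, squeeze=40)

```text
t: 2.5
eef_pos: [0.5634, -0.3072, 0.0849]
ee_rot: [-1.161, 1.279, -1.283]
contact_force: [-0.3, 0.1, 0.0]
width: 0.299
```

Call:
arm_command(deltas=[0, 0, 0, 0, 0, 0, 0, 0, 0, 0, 0, 0, 0, 0, 0, 0, 0, 0, 0, 0])

```text
t: 2.92
eef_pos: [0.5634, -0.3068, 0.0847]
ee_rot: [-1.161, 1.28, -1.282]
contact_force: [-0.7, 1.8, 5.9]
width: 0.25
```

Call:
arm_command(deltas=[0, -1, 0, 0, 0, -3.5, 0, 0, 0, -7, 0, 0, 0, -10, 0, 0, 0, -13, 0, 0])

```text
t: 3.33
eef_pos: [0.562, -0.3064, 0.2138]
ee_rot: [-1.162, 1.283, -1.28]
contact_force: [0.6, 0.0, -2.5]
width: 0.254
```

Call:
arm_command(deltas=[-3, 0, 0, 0, -7, 0, 0, 0, -11, 0, 0, 0, -15, 0, 0, 0, -19, 0, 0, 0])

```text
t: 3.75
eef_pos: [0.5803, -0.116, 0.2124]
ee_rot: [-1.162, 1.283, -1.281]
contact_force: [0.6, 0.5, -2.8]
width: 0.25
```

Call:
arm_command(deltas=[-2, 0, 0, 0, -4, 0, 0, 0, -5, 0, 0, 0, -5, 0, 0, 0, -5, 0, 0, 0])

```text
t: 4.17
eef_pos: [0.5859, -0.0682, 0.2129]
ee_rot: [-1.163, 1.281, -1.281]
contact_force: [0.3, -0.4, -2.1]
width: 0.247
```

Call:
arm_command(deltas=[0, 0, 0, 0, 0, 0, 0, 0, 0, 0, 0, 0])

```text
t: 4.42
eef_pos: [0.5861, -0.0691, 0.2132]
ee_rot: [-1.161, 1.282, -1.282]
contact_force: [-0.4, -0.0, -2.1]
width: 0.247
```

```bash
python3 - <<'E'
from h import *
to(.610,.098,.1,-5.6)
f,P,s=cloud("wrist"); save(f,"w3.png"); np.save("w3.npy",P)
E
```

```text
t 4.42 pos [ 0.5861 -0.0691  0.2132] yaw -5.71 F [-0.4 -0.  -2.1] w 0.247
delta [-16.87  11.32   0.71] turn -0.11 rows 6.0
```

View pics/w3.png

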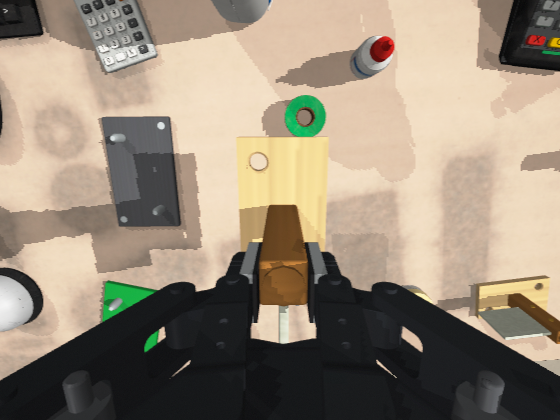

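The wrist view shows the base at (142,172), with pins at (117,138) and (160,211). The held foot is level and its front hole is at (259,161).

```bash
python3 - <<'E'
from h import *
P=np.load("w3.npy"); s=read_state(); M=R.from_rotvec(s["ee_rot"]).as_matrix()
rect(P,(95,105,190,235),.0045,.012,"plate")
# pins: tops
for b in [(100,125,135,150),(140,195,180,225)]:
    p=P[b[1]:b[3],b[0]:b[2]].reshape(-1,3); p=p[(p[:,2]>.014)&(p[:,2]<.035)]; print("pin",len(p),(p.mean(0)*1000).round(1),(np.percentile(p,[5,95],axis=0)*1000).round(1).tolist())
print("tcp",s["eef_pos"].round(4))
rect(P,(225,125,340,235),.125,.155,"foot front")
p=P[125:235,225:340].reshape(-1,3); p=p[(p[:,2]>.12)&(p[:,2]<.155)]
q=(p-s["eef_pos"])@M*1000
print("foot in tool: x range",np.percentile(q[:,0],[.5,1,50,99,99.5]).round(1),"z max",np.percentile(q[:,2],[99,99.7,99.95]).round(1),"y",np.median(q[:,1]).round(1))
A=np.c_[q[:,0],q[:,2],np.ones(len(q))];print("tilt plane",np.linalg.lstsq(A,q[:,1],rcond=None)[0].round(4))
for side in (-33,33):   # side-edge direction
    e=[]
    for z in range(10,58,3):
        r=q[(abs(q[:,2]-z)<1.5)]
        if len(r)>20: e.append((z,r[:,0].min() if side<0 else r[:,0].max()))
    e=np.array(e);print("edge",side,np.polyfit(e[:,0],e[:,1],1).round(4),len(e))
# hole centre in tool frame via image: hole pixels = depth below foot
d=P[150:172,248:270,2]; m=d<.12; vv,uu=np.nonzero(m); print("hole px",uu.mean()+248,vv.mean()+150,len(uu))
E
```

```text
plate 6916 c [614.7  92.6] [130.2  77. ] ang -5.25 pca -6.83 mean [618.2  91.1   8.4] z95 9.7
pin 94 [658.3 104.6  22.2] [[654.2, 102.1, 15.2], [662.3, 107.9, 26.8]]
pin 78 [572.5  76.8  22.5] [[568.3, 73.8, 15.5], [576.0, 80.6, 27.3]]
tcp [ 0.5862 -0.069   0.2133]
foot front 7605 c [608.5 -72.8] [73.6 66.3] ang -5.63 pca -45.7 mean [613.1 -73.6 139.3] z95 140.4
foot in tool: x range [-31.1 -30.9   2.5  34.   34.3] z max [59.4 59.4 59.5] y 74.1
tilt plane [4.00000e-03 1.00000e-02 7.36706e+01]
edge -33 [ -0.     -31.2417] 16
edge 33 [-3.00000e-03  3.43761e+01] 16
hole px 258.4952380952381 161.22380952380954 210
```

Call:
arm_command(deltas=[-3.5, 0, 0.3, -0.4, -7.5, 0, 0.6, -0.4, -11.5, 0, 0.9, -0.4, -14.5, 0, 1.2, -0.4, -16.5, 0, 1.3, -0.4])

```text
t: 4.88
eef_pos: [0.6157, 0.0974, 0.2134]
ee_rot: [-1.164, 1.275, -1.275]
contact_force: [-0.4, 0.4, -1.3]
width: 0.248
```

Call:
arm_command(deltas=[0, 2, 0, 0, 0, 5, 0, 0, 0, 7, 0, 0, 0, 8.2, 0, 0, 0, 8.2, 0, 0])

```text
t: 5.3
eef_pos: [0.613, 0.0946, 0.1274]
ee_rot: [-1.17, 1.282, -1.273]
contact_force: [-1.1, 0.4, -2.9]
width: 0.252
```

Call:
arm_command(deltas=[0, 0, 0, 0, 0, 0, 0, 0, 0, 0, 0, 0, 0, 0, 0, 0])

```text
t: 5.63
eef_pos: [0.6165, 0.0949, 0.1334]
ee_rot: [-1.162, 1.274, -1.278]
contact_force: [0.5, -0.5, -2.4]
width: 0.246
```

```bash
python3 - <<'E'
from h import *
to(.6153,.0939,.1,-5.25)
f,P,s=cloud("wrist"); np.save("w4.npy",P); np.save("w4c.npy",f["color"])
g,Q,_=cloud("side"); np.save("s4.npy",Q); np.save("s4c.npy",g["color"])
a=cv2.resize(f["color"][100:310,140:420],(560,420),interpolation=cv2.INTER_CUBIC)
b=cv2.resize(g["color"][160:240,280:360],(420,420),interpolation=cv2.INTER_CUBIC)
cv2.imwrite("pics/w4.png",cv2.resize(np.hstack([a,b])[...,::-1],(793,340)))
E
```

```text
t 5.63 pos [0.6165 0.0949 0.1334] yaw -5.23 F [ 0.5 -0.5 -2.4] w 0.246
delta [ 0.11  3.34 -0.12] turn 0.02 rows 1.0
```

View pics/w4.png

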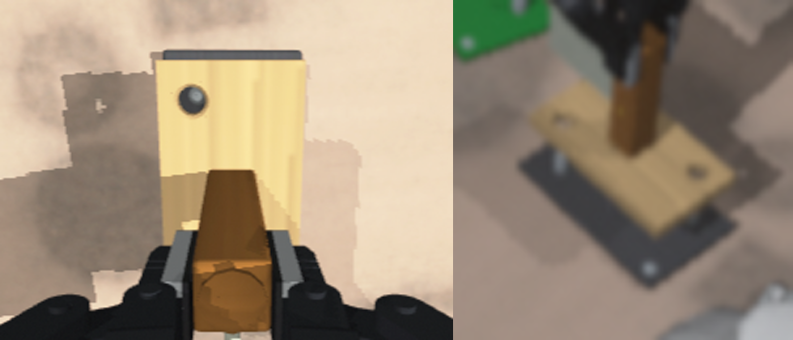

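The front pin shows inside the front hole at about (195,100), and the side view agrees. I'll measure the residual offset.

```bash
python3 - <<'E'
from h import *
P=np.load("w4.npy"); s=read_state(); M=R.from_rotvec(s["ee_rot"]).as_matrix()
T=lambda p:(p-s["eef_pos"])@M*1000
q=T(P)
u0,v0,u1,v1=240,145,280,180
sub=q[v0:v1,u0:u1]; hgt=sub[...,1]
m=(hgt>80)|np.isnan(hgt); n,l,st,c=cv2.connectedComponentsWithStats(m.astype(np.uint8)); k=1+np.argmax(st[1:,4]); uu,vv=c[k]; print("hole px",uu+u0,vv+v0,st[k])
# ray of hole centre intersect foot-top: interpolate tool xz linearly on foot plane
ok=hgt<76; V,U=np.nonzero(ok); A=np.c_[U,V,np.ones(len(U))]; cx=np.linalg.lstsq(A,sub[ok],rcond=None)[0]; hc=np.array([uu,vv,1])@cx; print("hole centre tool",hc.round(1))
pin=sub[(hgt>90)&(hgt<125)&(l==k)]; print("pin pts",len(pin),pin.mean(0).round(1),np.percentile(pin,[3,97],axis=0).round(1).tolist())
top=pin[pin[:,1]<np.percentile(pin[:,1],30)]; print("pin highest",top.mean(0).round(1))
# plate front edge
f=q[100:145,225:345].reshape(-1,3); pl=f[(f[:,1]>120)&(f[:,1]<129.5)]; print("plate",len(pl),np.percentile(pl,[1,50,99],axis=0).round(1).tolist())
ft=q[100:240,225:345].reshape(-1,3); ft=ft[(ft[:,1]<76)&(ft[:,1]>72)&(ft[:,2]>20)]; print("foot",np.percentile(ft,[.3,50,99.7],axis=0).round(1).tolist())
E
```

```text
hole px 258.5409090909091 161.50454545454545 [ 11   9  17  17 220]
hole centre tool [-16.1  73.4  42.6]
pin pts 197 [-19.6 117.5  38.1] [[-26.2, 105.7, 31.2], [-13.2, 124.9, 44.2]]
pin highest [-15.9 106.9  41.1]
plate 514 [[-34.3, 122.7, 59.2], [2.1, 124.4, 61.0], [38.6, 126.2, 63.5]]
foot [[-31.2, 72.0, 20.1], [3.2, 73.4, 40.3], [34.5, 75.3, 60.1]]
```

Call:
arm_command(deltas=[0.05, 0, -0.13, 0, 0.05, 0.5, -0.13, 0, 0.05, 1, -0.13, 0, 0.05, 1.5, -0.13, 0, 0.05, 1.8, -0.13, 0])

```text
t: 6.15
eef_pos: [0.6132, 0.0947, 0.1119]
ee_rot: [-1.166, 1.277, -1.275]
contact_force: [-0.6, 0.8, -3.0]
width: 0.25
```

Call:
arm_command(deltas=[0, 0.1, 0, 0, 0, 0.3, 0, 0, 0, 0.5, 0, 0, 0, 0.7, 0, 0, 0, 0.9, 0, 0])

```text
t: 6.57
eef_pos: [0.6141, 0.0947, 0.1043]
ee_rot: [-1.164, 1.276, -1.276]
contact_force: [-0.3, -0.6, -2.1]
width: 0.249
```

Call:
arm_command(deltas=[0, 0.1, 0, 0, 0, 0.2, 0, 0, 0, 0.3, 0, 0, 0, 0.3, 0, 0, 0, 0.3, 0, 0])

```text
t: 6.98
eef_pos: [0.614, 0.0947, 0.1014]
ee_rot: [-1.165, 1.276, -1.276]
contact_force: [0.6, -0.1, -2.9]
width: 0.248
```

The pins are about 9 mm into the holes with no extra force, so I'll carry on down.

Call:
arm_command(deltas=[0, 0.2, 0, 0, 0, 0.4, 0, 0, 0, 0.6, 0, 0, 0, 0.75, 0, 0, 0, 0.85, 0, 0])

```text
t: 7.4
eef_pos: [0.614, 0.0947, 0.0927]
ee_rot: [-1.165, 1.276, -1.276]
contact_force: [-2.0, 0.9, 2.8]
width: 0.247
```

Call:
arm_command(deltas=[0, 0.05, 0, 0, 0, 0.1, 0, 0, 0, 0.15, 0, 0, 0, 0.15, 0, 0])

```text
t: 7.73
eef_pos: [0.6141, 0.0949, 0.0927]
ee_rot: [-1.165, 1.276, -1.276]
contact_force: [-2.2, 0.1, 5.1]
width: 0.248
```

Seated: the foot bottom is at about 8.5 mm and the plate is carrying load. I'll release and rise.

Call:
arm_command(deltas=[0, 0, 0, 0, 0, 0, 0, 0, 0, 0, 0, 0, 0, 0, 0, 0, 0, 0, 0, 0], jaw=80)

```text
t: 8.15
eef_pos: [0.6139, 0.0946, 0.0911]
ee_rot: [-1.165, 1.276, -1.276]
contact_force: [-0.3, 0.2, -1.1]
width: 0.797
```

Call:
arm_command(deltas=[0, -1, 0, 0, 0, -3, 0, 0, 0, -6, 0, 0, 0, -9, 0, 0, 0, -12, 0, 0])

```text
t: 8.57
eef_pos: [0.6137, 0.0947, 0.2131]
ee_rot: [-1.165, 1.276, -1.276]
contact_force: [0.9, 0.1, -0.1]
width: 0.8
```

Call:
arm_command(deltas=[2, 0, -2, 0, 4, 0, -4, 0, 6, 0, -6, 0, 8, 0, -8, 0, 8, 0, -8, 0])

```text
t: 8.98
eef_pos: [0.524, 0.0205, 0.2115]
ee_rot: [-1.166, 1.278, -1.277]
contact_force: [1.5, -0.9, -0.4]
width: 0.804
```

Call:
arm_command(deltas=[0, 0, 0, 0, 0, 0, 0, 0, 0, 0, 0, 0])

```text
t: 9.23
eef_pos: [0.5278, 0.0226, 0.212]
ee_rot: [-1.164, 1.275, -1.276]
contact_force: [0.1, 0.3, 0.0]
width: 0.797
```

```bash
python3 - <<'E'
from h import *
to(.49,-.09,.2,11)
f,P,s=cloud("wrist"); save(f,"w5.png"); np.save("w5.npy",P)
E
```

```text
t 9.23 pos [0.5278 0.0226 0.212 ] yaw -5.19 F [0.1 0.3 0. ] w 0.797
delta [11.56  1.19 -2.75] turn -16.19 rows 3.0
```

View pics/w5.png

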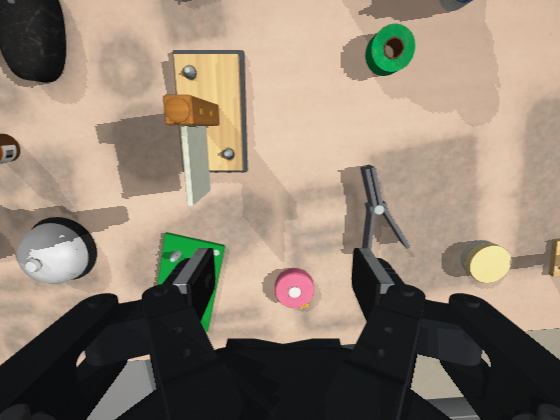

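The stand is seated, with both pins through its holes at (189,72) and (228,154). The clip is at (380,210), jaws up to (369,168) and handles down to (370,245) and (408,245).

```bash
python3 - <<'E'
from h import *
P=np.load("w5.npy")
p=rect(P,(165,45,255,180),.0145,.0225,"foot")
A=np.c_[p[:,:2],np.ones(len(p))]; print("slope",np.linalg.lstsq(A,p[:,2],rcond=None)[0][:2].round(4))
rect(P,(160,85,225,130),.115,.13,"posttop")
rect(P,(170,125,215,210),.05,.112,"card")
c=P[125:210,170:215].reshape(-1,3); c=c[(c[:,2]>.1)&(c[:,2]<.112)]; print("card top: xmin",np.percentile(c[:,0],[1,3])*1000, "line y(x)",np.polyfit(c[:,0],c[:,1],1).round(4))
k=rect(P,(340,155,425,262),.017,.032,"clip")
k=k[k[:,0].argsort()]
for x in np.arange(.43,.56,.008):
    r=k[abs(k[:,0]-x)<.003]
    if len(r)>3: print(round(x*1000),np.sort((r[:,1]*1000).round(0))[[0,len(r)//4,len(r)//2,3*len(r)//4,-1]],len(r),(r[:,2].mean()*1000).round(1))
# bright pivot
C=cv2.imread("pics/w5.png"); g=C[195:225,365:395].min(-1); v,u=np.unravel_index(g.argmax(),g.shape); print("pivot px",u+365,v+195,(P[v+195,u+365]*1000).round(1)); m=g>g.max()-40; vv,uu=np.nonzero(m); print((np.nanmean(P[195:225,365:395][m],axis=0)*1000).round(1),len(uu))
E
```

```text
foot 4790 c [613.5  93. ] [120.1  66.6] ang -5.16 pca 6.41 mean [624.3  84.3  18.5] z95 19.8
slope [0.0005 0.0012]
posttop 872 c [613.5  92.9] [22. 21.] ang 84.84 pca -76.56 mean [613.3  91.8 120.3] z95 123.2
card 1782 c [569.7  96.8] [67.5 11.4] ang -10.75 pca -5.18 mean [570.7  95.1  88.7] z95 109.0
card top: xmin [536.61501051 538.35456698] line y(x) [-0.0878  0.1461]
clip 1052 c [483.9 -81.7] [111.6  46.6] ang 22.66 pca 14.87 mean [493.8 -86.9  23.6] z95 25.6
446 [-124. -120. -117.  -75.  -73.] 44 23.5
454 [-119. -115.  -79.  -75.  -73.] 58 23.6
462 [-115. -111.  -80.  -76.  -74.] 58 23.4
470 [-112. -106.  -80.  -77.  -76.] 55 23.5
478 [-106. -101.  -99.  -79.  -77.] 57 23.6
486 [-101.  -96.  -85.  -80.  -77.] 69 24.0
494 [-97. -91. -85. -80. -76.] 104 23.7
502 [-95. -89. -86. -81. -79.] 67 23.1
510 [-89. -86. -84. -79. -77.] 59 23.7
518 [-89. -85. -81. -77. -76.] 64 23.4
526 [-87. -83. -80. -76. -74.] 60 23.7
534 [-85. -82. -78. -75. -73.] 65 23.6
542 [-83. -81. -79. -74. -72.] 34 22.8
pivot px 378 207 [495.6 -85.6  25.6]
[492.4 -87.   24.9] 64
```

Call:
arm_command(deltas=[2.5, 0, -1.2, -3.5, 5.5, 0, -2.7, -7, 8.5, 0, -4.2, -11, 11, 0, -5.5, -15, 12.2, 0, -6.1, -17.2], jaw=75)

```text
t: 9.7
eef_pos: [0.4545, -0.0952, 0.2114]
ee_rot: [-1.303, 1.052, -1.052]
contact_force: [0.4, -0.9, -0.1]
width: 0.75
```

Call:
arm_command(deltas=[0, 2, 0, 0, 0, 5, 0, 0, 0, 8, 0, 0, 0, 10.5, 0, 0, 0, 12, 0, 0])

```text
t: 10.12
eef_pos: [0.4541, -0.0927, 0.0883]
ee_rot: [-1.302, 1.057, -1.05]
contact_force: [-0.0, 1.1, 0.6]
width: 0.754
```

Call:
arm_command(deltas=[0, 0, 0, 0, 0, 0, 0, 0, 0, 0, 0, 0, 0, 0, 0, 0])

```text
t: 10.45
eef_pos: [0.4567, -0.0941, 0.0931]
ee_rot: [-1.3, 1.051, -1.056]
contact_force: [-0.4, -0.3, 0.6]
width: 0.752
```

```bash
python3 - <<'E'
from h import *
to(.4565,-.093,.004,12)
f,P,s=cloud("wrist"); save(f,"w6.png"); np.save("w6.npy",P)
E
```

```text
t 10.45 pos [ 0.4567 -0.0941  0.0931] yaw 12.01 F [-0.4 -0.3  0.6] w 0.752
delta [-0.13  8.91 -0.02] turn 0.01 rows 3.0
```

View pics/w6.png

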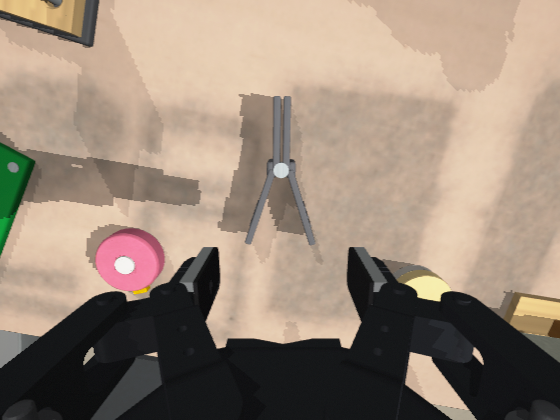

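The clip is centred and aligned between the fingers, pivot at (281,170) and handle ends at (249,243) and (312,243). Next I'll check clearance to the pink tape at (130,260) and the tin.

```bash
python3 - <<'E'
from h import *
P=np.load("w6.npy"); s=read_state(); M=R.from_rotvec(s["ee_rot"]).as_matrix()
q=(P-s["eef_pos"])@M*1000
def r(n,b,zl,zh):
    a=q[b[1]:b[3],b[0]:b[2]][(P[b[1]:b[3],b[0]:b[2],2]>zl)&(P[b[1]:b[3],b[0]:b[2],2]<zh)]; print(n,len(a),"x",np.percentile(a[:,0],[1,50,99]).round(1),"z",np.percentile(a[:,2],[1,50,99]).round(1))
r("tape",(95,225,165,295),.016,.026); r("tin",(395,265,455,302),.018,.03)
r("pivot",(276,165,287,176),.02,.03)
r("jaw tip",(265,95,297,110),.018,.03)
r("handleL",(240,232,262,246),.018,.03); r("handleR",(300,232,320,246),.018,.03)
E
```

```text
tape 2843 x [-146.  -122.   -99.7] z [-62.  -37.8 -15.6]
tin 860 x [ 98.3 117.4 134.6] z [-68.4 -55.4 -47.3]
pivot 120 x [-3.3  0.3  3.8] z [32.7 36.3 40. ]
jaw tip 196 x [-4.5  2.3  6.4] z [77.6 81.8 86. ]
handleL 83 x [-27.2 -23.4 -20.2] z [-20.1 -15.1 -10.4]
handleR 90 x [19.1 22.6 26.2] z [-21.  -15.1 -10.4]
```

Call:
arm_command(deltas=[0, 2, -0.2, 0, 0, 4, -0.2, 0, 0, 6, -0.2, 0, 0, 7.2, -0.2, 0, 0, 7.8, -0.2, 0])

```text
t: 10.92
eef_pos: [0.4529, -0.0939, 0.0126]
ee_rot: [-1.301, 1.055, -1.053]
contact_force: [-0.4, 0.3, -0.3]
width: 0.751
```

Call:
arm_command(deltas=[0, 0.3, 0, 0, 0, 0.6, 0, 0, 0, 0.9, 0, 0, 0, 0.9, 0, 0])

```text
t: 11.25
eef_pos: [0.4537, -0.0943, 0.0047]
ee_rot: [-1.301, 1.053, -1.055]
contact_force: [1.0, 0.0, -0.0]
width: 0.748
```

Call:
arm_command(deltas=[0, 0, 0, 0, 0, 0, 0, 0])

```text
t: 11.42
eef_pos: [0.4537, -0.0943, 0.0049]
ee_rot: [-1.301, 1.053, -1.055]
contact_force: [0.0, -0.6, -0.1]
width: 0.754
```

Call:
arm_command(deltas=[0, 0, 0, 0, 0, 0, 0, 0, 0, 0, 0, 0, 0, 0, 0, 0], jaw=46, squeeze=30)

```text
t: 11.75
eef_pos: [0.4539, -0.0945, 0.0053]
ee_rot: [-1.301, 1.052, -1.055]
contact_force: [-1.1, -0.5, 5.2]
width: 0.462
```

Call:
arm_command(deltas=[0, 0, 0, 0, 0, 0, 0, 0, 0, 0, 0, 0, 0, 0, 0, 0, 0, 0, 0, 0], jaw=10)

```text
t: 12.17
eef_pos: [0.4547, -0.0947, 0.006]
ee_rot: [-1.3, 1.051, -1.056]
contact_force: [-1.1, 0.7, 7.3]
width: 0.172
```

Call:
arm_command(deltas=[0, 0, 0, 0, 0, 0, 0, 0, 0, 0, 0, 0, 0, 0, 0, 0])

```text
t: 12.5
eef_pos: [0.4547, -0.0947, 0.006]
ee_rot: [-1.3, 1.051, -1.056]
contact_force: [-1.9, 0.6, 7.6]
width: 0.171
```

Call:
arm_command(deltas=[0, -0.5, 0, 0, 0, -1.5, 0, 0, 0, -3, 0, 0, 0, -5, 0, 0, 0, -7, 0, 0], jaw=0)

```text
t: 12.92
eef_pos: [0.4524, -0.0937, 0.0749]
ee_rot: [-1.301, 1.055, -1.052]
contact_force: [0.4, -0.5, -0.8]
width: 0.171
```

Call:
arm_command(deltas=[0, -1, 0, 0, 0, -2, 0, 0, 0, -2, 0, 0, 0, -2, 0, 0, 0, -2, 0, 0])

```text
t: 13.33
eef_pos: [0.4524, -0.0937, 0.0933]
ee_rot: [-1.301, 1.055, -1.052]
contact_force: [-0.6, -0.4, 0.0]
width: 0.171
```

```bash
python3 - <<'E'
from h import *
to(.47,.10,.075,-5.2)
f,P,s=cloud("wrist"); save(f,"w7.png"); np.save("w7.npy",P)
E
```

```text
t 13.33 pos [ 0.4524 -0.0937  0.0933] yaw 11.99 F [-0.6 -0.4  0. ] w 0.171
delta [-18.58   1.84   5.75] turn 17.19 rows 5.0
```

View pics/w7.png

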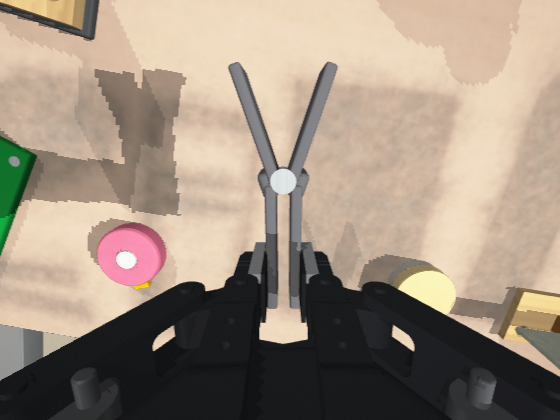

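The clip is lifted and fully open with its handles parallel, and the pivot is at (284,181). I'll measure its pose in the tool frame and plan the approach.

```bash
python3 - <<'E'
from h import *
P=np.load("w7.npy"); s=read_state(); M=R.from_rotvec(s["ee_rot"]).as_matrix()
q=(P-s["eef_pos"])@M*1000
def r(n,b):
    a=q[b[1]:b[3],b[0]:b[2]].reshape(-1,3); a=a[(a[:,1]<0)]; print(n,len(a),"med",np.median(a,axis=0).round(1),"x",np.percentile(a[:,0],[1,99]).round(1),"z",np.percentile(a[:,2],[1,99]).round(1)); return a
r("pivot",(278,175,291,188)); r("L jaw",(225,60,270,160)); r("R jaw",(292,60,340,160))
a=q[60:240,225:340].reshape(-1,3); a=a[a[:,1]<0]; A=np.c_[a[:,0],a[:,2],np.ones(len(a))]; print("tilt",np.linalg.lstsq(A,a[:,1],rcond=None)[0].round(4))
P5=np.load("w5.npy")
c=P5[125:210,170:215].reshape(-1,3); c=c[(c[:,2]>.05)&(c[:,2]<.112)]
print("card: top z",np.percentile(c[:,2],98).round(4),"xmin",np.percentile(c[:,0],[.5,2]).round(4))
E
```

```text
pivot 168 med [  2.1 -18.8  44. ] x [-0.5  4.6] z [41.3 46.7]
L jaw 1437 med [-11.4 -18.1  73.1] x [-18.8  -4.4] z [53.6 89.7]
R jaw 1491 med [ 14.5 -18.2  72.7] x [ 6.3 22. ] z [53.3 89.8]
tilt [-2.60000e-03  1.77000e-02 -1.82545e+01]
card: top z 0.1094 xmin [0.5364 0.5377]
```

Call:
arm_command(deltas=[-2.5, 0, 0.2, 3, -6, 0, 0.5, 7, -9.5, 0, 0.8, 11, -13, 0, 1.2, 15, -16, 0, 1.5, 17.2])

```text
t: 13.8
eef_pos: [0.4332, 0.0673, 0.0931]
ee_rot: [-1.165, 1.28, -1.277]
contact_force: [0.5, 0.4, -0.3]
width: 0.172
```

Call:
arm_command(deltas=[-1, 0, 0, 0, -2, 0, 0, 0, -3, 0, 0, 0, -3, 0, 0, 0, -3, 0, 0, 0])

```text
t: 14.22
eef_pos: [0.4376, 0.095, 0.0941]
ee_rot: [-1.165, 1.276, -1.276]
contact_force: [-0.4, 0.2, -0.9]
width: 0.172
```

```bash
python3 - <<'E'
from h import *
to(.4367,.1109,.0694,-5.2)
to(.4646,.1083,.0694,-5.2)
f,P,s=cloud("wrist"); save(f,"w8.png"); np.save("w8.npy",P)
E
```

```text
t 14.22 pos [0.4376 0.095  0.0941] yaw -5.2 F [-0.4  0.2 -0.9] w 0.172
delta [-1.57  2.47 -0.24] turn 0.0 rows 1.0
t 14.22 pos [0.4376 0.095  0.0941] yaw -5.2 F [-0.4  0.2 -0.9] w 0.172
delta [-1.56  2.47  2.57] turn 0.0 rows 1.0
```

View pics/w8.png

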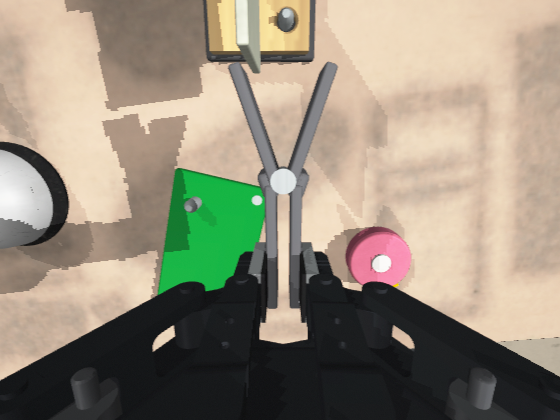

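The card edge, with its top at about (250,15–70), lies just ahead of the jaws and to the left of the clip's middle line. I'll measure the lateral offset.

```bash
python3 - <<'E'
from h import *
P=np.load("w8.npy"); s=read_state(); M=R.from_rotvec(s["ee_rot"]).as_matrix()
q=(P-s["eef_pos"])@M*1000
b=(225,0,270,75); a=q[b[1]:b[3],b[0]:b[2]].reshape(-1,3); w=P[b[1]:b[3],b[0]:b[2]].reshape(-1,3)
t=a[(w[:,2]>.102)&(w[:,2]<.113)]; print("card top",len(t),"x",np.percentile(t[:,0],[2,50,98]).round(1),"z",np.percentile(t[:,2],[1,99]).round(1),"line",np.polyfit(t[:,2],t[:,0],1).round(3))
e=a[(w[:,2]>.05)&(w[:,2]<.113)]; print("card zmin",np.percentile(e[:,2],[.5,2]).round(1), "x",np.percentile(e[:,0],[1,50,99]).round(1))
p=q[175:188,278:291].reshape(-1,3); print("pivot",np.median(p,axis=0).round(1))
E
```

```text
card top 858 x [-19.  -14.8 -12.2] z [ 86.4 112.8] line [  0.104 -25.447]
card zmin [86.4 87. ] x [-19.  -13.3 -12.1]
pivot [  1.7 -18.5  44.3]
```

```bash
python3 - <<'E'
from h import *
P=np.load("w8.npy"); C=cv2.imread("pics/w8.png")
for v in range(2,82,6): print(v,[(u,*(P[v,u]*1000).round(0).astype(int)) if not np.isnan(P[v,u,0]) else u for u in (238,244,250,255,260)])
print("plate edge",[(P[v,300]*1000).round(1).tolist() for v in (50,54,58,60,62)])
cv2.imwrite("pics/w8c.png",cv2.resize(C[0:100,190:340],None,fx=5,fy=5,interpolation=cv2.INTER_CUBIC))
E
```

```text
2 [(238, np.int64(551), np.int64(100), np.int64(109)), (244, np.int64(551), np.int64(98), np.int64(107)), (250, np.int64(554), np.int64(96), np.int64(98)), (255, np.int64(562), np.int64(96), np.int64(75)), (260, np.int64(581), np.int64(95), np.int64(19))]
8 [(238, np.int64(549), np.int64(101), np.int64(108)), (244, np.int64(548), np.int64(98), np.int64(109)), (250, np.int64(551), np.int64(97), np.int64(99)), (255, np.int64(560), np.int64(96), np.int64(73)), (260, np.int64(578), np.int64(95), np.int64(20))]
14 [(238, np.int64(547), np.int64(101), np.int64(108)), (244, np.int64(546), np.int64(99), np.int64(109)), (250, np.int64(549), np.int64(97), np.int64(99)), (255, np.int64(556), np.int64(96), np.int64(77)), (260, np.int64(575), np.int64(96), np.int64(18))]
20 [(238, np.int64(544), np.int64(101), np.int64(109)), (244, np.int64(544), np.int64(99), np.int64(108)), (250, np.int64(547), np.int64(97), np.int64(101)), (255, np.int64(554), np.int64(96), np.int64(76)), (260, np.int64(572), np.int64(96), np.int64(19))]
26 [(238, np.int64(543), np.int64(101), np.int64(108)), (244, np.int64(54
[... 1919 characters left out ...]
0), np.int64(60)), (260, np.int64(538), np.int64(98), np.int64(48))]
74 [(238, np.int64(525), np.int64(103), np.int64(113)), (244, np.int64(525), np.int64(101), np.int64(110)), (250, np.int64(543), np.int64(108), np.int64(-1)), (255, np.int64(543), np.int64(105), np.int64(0)), (260, np.int64(542), np.int64(101), np.int64(1))]
80 [(238, np.int64(523), np.int64(103), np.int64(112)), (244, np.int64(523), np.int64(101), np.int64(112)), (250, np.int64(539), np.int64(109), np.int64(0)), (255, np.int64(539), np.int64(105), np.int64(-1)), (260, np.int64(538), np.int64(101), np.int64(1))]
plate edge [[551.9, 71.6, 17.6], [551.5, 71.1, 8.1], [549.1, 71.3, 7.0], [547.9, 71.3, 6.9], [548.0, 70.9, -0.9]]
```

View pics/w8c.png

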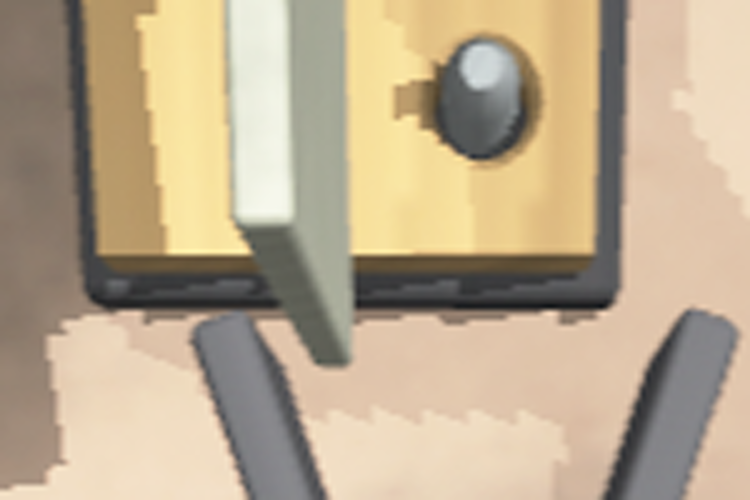

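The earlier box was contaminated by a jaw tip. The card's free edge is really at world (0.536, 0.0997). I need x −1.55, y +2.45 and z +2.6 cm, so I'll line up first and then advance.

Call:
arm_command(deltas=[-0.4, 0.5, -0.2, 0, -0.8, 1, -0.2, 0, -1.2, 1.6, -0.2, 0, -1.5, 2.1, -0.2, 0, -1.55, 2.45, -0.2, 0])

```text
t: 14.68
eef_pos: [0.4363, 0.1114, 0.0687]
ee_rot: [-1.166, 1.277, -1.275]
contact_force: [0.4, 0.7, -1.0]
width: 0.172
```

Call:
arm_command(deltas=[0, 0, 0, 0, 0, 0, 0, 0, 0, 0, 0, 0, 0, 0, 0, 0])

```text
t: 15.02
eef_pos: [0.4371, 0.111, 0.0701]
ee_rot: [-1.164, 1.275, -1.276]
contact_force: [-1.3, -0.5, -1.5]
width: 0.171
```

```bash
cat > chk.py <<'E'
from h import *
to(.4646,.1083,.0694,-5.2)
f,P,s=cloud("wrist"); M=R.from_rotvec(s["ee_rot"]).as_matrix()
q=(P-s["eef_pos"])@M*1000
p=q[175:188,278:291].reshape(-1,3); pv=np.nanmedian(p,axis=0); print("pivot",pv.round(1))
m=(P[...,2]>.100)&(P[...,2]<.113)&(q[...,2]>70)&(abs(q[...,0]-2)<30); t=q[m]; t=t[t[:,1]<-25]; print("card top n",len(t),"x",np.percentile(t[:,0],[2,50,98]).round(1),"zmin",np.percentile(t[:,2],2).round(1),"-> edge in clip x",(np.percentile(t[:,2],2)-pv[2]).round(1),"y",(pv[0]-(t[:,0].max()+t[:,0].min())/2).round(1))
save(f,"last.png")
E
python3 chk.py
```

```text
t 15.02 pos [0.4371 0.111  0.0701] yaw -5.22 F [-1.3 -0.5 -1.5] w 0.171
delta [0.02 0.08 2.76] turn -0.02 rows 1.0
pivot [  2.  -18.6  44.4]
card top n 414 x [-1.   1.5  3.7] zmin 99.2 -> edge in clip x 54.8 y 0.6
```

Centred laterally within 1 mm, so I'll advance 2.7 cm slowly.

Call:
arm_command(deltas=[0, 0, 0.4, 0, 0, 0, 0.9, 0, 0, 0, 1.5, 0, 0, 0, 2.1, 0, 0, 0, 2.7, 0])

```text
t: 15.48
eef_pos: [0.4647, 0.1085, 0.07]
ee_rot: [-1.164, 1.276, -1.276]
contact_force: [0.1, -0.2, -0.7]
width: 0.171
```

Call:
arm_command(deltas=[0, 0, 0, 0, 0, 0, 0, 0, 0, 0, 0, 0, 0, 0, 0, 0, 0, 0, 0, 0])

```text
t: 15.9
eef_pos: [0.4634, 0.1086, 0.0697]
ee_rot: [-1.165, 1.276, -1.276]
contact_force: [0.0, 0.6, -0.2]
width: 0.173
```

```bash
python3 chk.py
```

```text
t 15.9 pos [0.4634 0.1086 0.0697] yaw -5.21 F [ 0.   0.6 -0.2] w 0.173
delta [0.02 0.03 0.13] turn -0.01 rows 1.0
pivot [  2.  -18.6  44.4]
card top n 1690 x [-1.   1.5  3.8] zmin 73.4 -> edge in clip x 29.0 y 0.6
```

```bash
python3 -c "
from h import *
print(np.abs(read_state()['qvel']).max().round(4)); print(close_job())"
```

```text
0.0019
the job is handed in; nothing more can be done
None
```

The stand is seated on the base and released, and the clip is held open around the card's free edge. I handed the job in at about 16 s, and it reported no verdict.

- **Stand:** I lowered it over both pins with no side force. The foot's top then measured 18.5 mm, against 18 mm for flush. It was level to about 0.1°, within about 1.5 mm of the base's centre and 0.1° of its yaw. I did not re-measure it after the clip went in.
- **Clip:** I gripped it by the handles, squeezed it to the stop (14.5 mm over the handles) and lifted it well away from the card. I then lined it up and moved it straight in.
- **Last check:** The card edge is 29 mm ahead of the pivot and 0.6 mm off the middle line. By arm height it is about 12 mm above the clip's underside, which is the clip's mid-height. The yaw matches the stand, clip tilt was about 1° when measured after the lift, and outside force was under 1 N with the arm still.

- **Wrong reading:** One card-edge reading was about 11 mm off because a jaw tip was in the measured area. I found this from a crop and corrected it before moving in.
- **Not viewed:** I could not view the final picture because the 12-picture limit was reached, so the end pose was checked only from its depth data.

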